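Put the solder and tape rolls on their holders

TASK

Put away the four rolls lying on the bench, each on its own aluminium holder: the wide tape roll over the tall post, the narrow tape roll over the short post, the big solder spool into the deep cup and the small flat wick spool into the small saucer. Each must lie flat at the bottom of its holder, the same side up as it lies now. The stand loupe and the plain steel disc are not rolls: leave them where they are.

Things in the scene. Friction and masses are not known exactly. Their poses are not given: they have to be found in the camera images.
- solder_spool: Big solder wire spool standing on one flange (axis vertical), silvery wire between two flanges: cylinder 58 mm diameter, 36 mm high, about 0.35 kg, solid middle. Origin at the centre of its underside, z up. Take it across its diameter, in any direction. Goes into deep_cup.
- wick_spool: Small flat spool of copper desoldering wick lying on a flange: cylinder 42 mm diameter, 11 mm high, about 30 g, solid middle. Origin at the centre of its underside, z up. Take it across its diameter, in any direction. Goes into small_saucer.
- narrow_tape: Narrow roll of amber heat tape lying flat: ring 20 mm high, outside about 62 mm across, open bore 28 mm across; 50 g. Origin at the underside; the ring's centre lies 2.5 mm from it along its own +y. A loose end of tape (looks only) sticks out on the -y side. Take it across the outside through the ring's centre, in any direction (62 mm wide along its own x and y and halfway between, up to 65 mm elsewhere). Goes on short_post.
- wide_tape: Wide roll of cream paper tape with a brown card core, lying flat: ring 58 mm outside diameter, 38 mm high, bore 32 mm; 0.1 kg. Origin at the centre of its underside, z up. Take it across the outside, in any direction. Goes on tall_post.
- tall_post: Fixed holder for the wide tape: round aluminium foot 72 mm diameter, 8 mm high, with an upright steel post 14 mm diameter whose top is 60 mm above the bench. Origin at the centre of the foot's underside, on the post's axis, at bench level; z up. The wide roll rests on the foot's upper face, 8 mm up.
- short_post: Fixed holder for the narrow tape: square aluminium foot 64 x 64 mm, 8 mm high, with a thin upright steel post 9 mm diameter whose top is 30 mm above the bench. Origin at the centre of the foot's underside, on the post's axis, at bench level; z up. The narrow roll rests on the foot's upper face, 8 mm up.
- deep_cup: Fixed holder for the solder spool: large round aluminium cup with a dark rubber floor, 82 mm outside and 76 mm inside diameter, rim 13 mm and inner floor 4 mm above the bench. Origin at the centre of its underside, z up.
- small_saucer: Fixed holder for the wick spool: small round aluminium saucer with a dark rubber floor, 66 mm outside and 60 mm inside diameter, rim 9 mm and inner floor 6 mm above the bench (the rim stands only 3 mm over the floor). Origin at the centre of its underside, z up.
- loupe: Stand loupe, not to be touched: clear foot with a black ring on top, 43 mm diameter, 40 mm high. Origin at the centre of its underside.
- steel_disc: Plain grey steel blanking disc, not to be touched: disc 40 mm diameter, 5 mm thick with a shallow recess. Origin at the centre of its underside.
Mind the look-alikes: they are no part of the job. What is shaped like the wick_spool but red is not meant.

How it is judged:
By the outcome, as a careful person would: the job done as asked, in the order asked, and still so for the second after the job is handed in, with the robot touching nothing.
It also fails if it takes over 96 s, if anything falls off the work surface, if the arm or the gripper's body presses on something with over 40 N, if the wrist force passes 120 N, or if a joint passes its speed limit or range.

ROBOT

A 6-joint arm with a two-finger parallel gripper is mounted at the origin on the work surface; the furniture and walls round the work are solid. World frame = base frame: x ahead of the robot, y to its left, z up, the work surface at z = 0. Lengths are in mm, angles in rad, forces in N, time in s.
With the tool pointing down it reaches from about 350 to 975 mm from the base axis. Payload 7.1 kg.
Tool frame: the origin (TCP) lies on the mounting face of the last link; the fingertips stand 182 mm ahead of it and the grasp point (between the pads) lies 163 mm ahead of it (ctrl.tip_reach is the distance from the TCP to the fingertips, in mm); z points along the fingers, y is the direction in which the jaws open and shut (so a half turn about z gives the same grasp; the last joint's range is limited). The gripper opens to 88 mm and grips with 3 to 60 N. Pads are 20 mm wide; open, the fingers measure 115 mm over their backs; the gripper's body (75 mm by 178 mm) begins 61 mm behind the grasp point.
Start: joints at [-1.172, 0.423, 1.63, -0, 1.089, -0.019], TCP at [253.61, -571.217, 404.675] pointing down, gripper open.
Joint ranges: [-3, 3], [-0.9, 2.11], [0.09, 2.58], [-1.31, 4.45], [0.11, 2.69], [-2.54, 2.54]. Speed limits (rad/s): [2.39, 2.39, 3.01, 3.14, 3.14, 3.14].

INTERFACE

Orientations are given as a rotation vector (axis times angle).
In Python, from workcell import ctrl gives the robot as it stands.
- The arm moves only by the tool jog_arm, never from a script. Its argument "steps" is a list that holds one entry, the list of rows, each a list of 7 numbers: the shift along the tool's x, y, z in m, then the turn, a rotation vector about the tool's x, y, z in degrees, then the gripper's target within -1 to 1 (shut at 1, half-way at 0, fully open at -1). A call has 1 to 20 rows; each row shifts and turns the commanded pose from where the row before left it, along the tool's axes as they then stand; what a row does not reach is not made up. A row lasts 1/12 s, in which the tool goes at most 41.7 mm and 7.16 degrees, less where a joint would pass 70% of its speed; a pose out of reach is approached as far as the arm can. A call is refused whole if a number of a shift passes 0.0417 or a number of a turn 7.16, either way. A call with a gripper value outside its range is refused whole. The fingers move at their own pace and stop on an object; the grip force is fixed at half the most. Time passes only in rows, so rows that do not move let the fingers close. It gives the time, the measured TCP pose, the force and the opening at its end, in the units of the state.
- ctrl.get_obs(): the state, without advancing time (a new reading comes with each control period).
- ctrl.get_image(name): name is "scene" or "top" or "wrist"; returns the picture (420x560x3 uint8, red, green, blue); there is no depth.
- ctrl.camera_info(name): a dict with "fx", "fy", "cx", "cy" (pixels), "dist" ([k1, k2, p1, p2, k3] as OpenCV has them; the pictures are not rectified), "origin" and "attitude" of the camera in the world; the wrist camera has in their place "T_tool_cam" (4x4, takes a point from camera to tool coordinates, whose origin is the TCP and whose axes are the flange's). Camera axes: x right, y down, z forward; pixel columns grow to the right and rows downward; lengths in mm; the calibration is good to about 2 mm. A picture is of the moment at which its call begins: read the wrist's pose just before it. camera_info takes no time and is no camera call.
- ctrl.close_job(): hands the job in, once; it reports no verdict.
Trained networks look in the newest picture that a camera, given by its name, has taken for a name from the list of things; names that differ only in an ending like _2 or _b are one class to them, and where a whole thing is asked for, a point or a joint stands for the part that bears it (a point fixed in the world has none). Each returns a list of dicts, best first, with "p" (0 to 1); they miss things now and then, are a little off and sometimes report something else, mostly with a low value. They report only what shows in the picture. A call takes as long as a camera call. They do not tell look-alikes from the thing itself.
- ctrl.look_for(thing, camera): "bbox" ([left, top, right, bottom] in pixels, round what is visible of it).
- ctrl.trace(thing, camera): "pixels" (420x560 bool, what is visible of it) and "bbox" ([left, top, right, bottom] in pixels, round what is visible of it).
- ctrl.landmark_of(thing, camera): "uv" ([column, row] in pixels: a listed point, or the origin of a listed thing).
The state is a dict: "t": time; "qpos": joint angles; "qvel": joint speeds; "joint_torque": joint torques, N m; "ee_pos": TCP position; "orientation": TCP orientation; "ft_force": force on the tool from outside, world axes, zero at the start; "moment": the same for the moment, N m; "width": finger opening in mm.
Only numpy, scipy, OpenCV 4.12 (cv2) and the standard library are available. Lean on these libraries where they do the work, as an engineer would, in place of code of your own. Each camera call takes 0.05 s, during which the arm holds its last target.

## Working session

There is one attempt and no reset: what is moved stays moved. The work goes in short steps, Python scripts to look and compute and a tool call to move; the robot and the scene stay as the last step left them, time stands still between calls to the robot, and variables do not carry over. Pictures are saved under pics/ and viewed, and the job is handed in when it is done.

Besides the shell and the picture viewer there is one more tool, called as name([rows], argument=value, ...), one row to a line, values as JSON. jog_arm: Moves the arm, as the interface text tells. Its arguments: {"type":"object","properties":{"steps":{"type":"array"}},"required":["steps"]}

```bash
mkdir -p pics; ls; python3 - <<'E'
from workcell import ctrl
import cv2
print(ctrl.get_obs())
for n in ("scene","top","wrist"):
    im=ctrl.get_image(n); cv2.imwrite(f"pics/{n}0.png",im[:,:,::-1]); print(n,ctrl.camera_info(n))
E
```

```text
pics
{'t': 0.0, 'qpos': array([-1.17198983e+00,  4.23800981e-01,  1.63068900e+00,  3.32240898e-05,
        1.08863011e+00, -1.90090614e-02]), 'qvel': array([ 0.00042261, -0.00030608,  0.00230621,  0.00247057,  0.00019795,
        0.00042118]), 'joint_torque': array([ 5.13080304e-04, -5.44627690e+01, -2.73668665e+01,  6.42806618e-02,
        2.27815151e-02, -1.07779017e-04]), 'ee_pos': array([ 253.51347182, -570.96201953,  403.92678188]), 'orientation': array([-3.07182039e+00, -6.51203833e-01,  4.07304597e-04]), 'ft_force': array([ 0.08902687, -0.35338548, -0.02484534]), 'moment': array([-0.02057432, -0.03166823,  0.00366461]), 'width': 87.56174765753705}
scene {'fx': 390.13810859608486, 'fy': 390.13810859608486, 'cx': 278.03604197296335, 'cy': 210.8957450789759, 'dist': array([-0.09462117,  0.        ,  0.        ,  0.        ,  0.        ]), 'origin': array([ 748.3161597 , -434.29781712,  796.89937948]), 'attitude': array([-2.5456832 , -0.56823874,  0.17029467])}
top {'fx': 528.7644072732546, 'fy': 528.7644072732546, 'cx': 272.8982207788143, 'cy': 203.71362270470547, 'dist': array([0.00358103, 0.        , 0.        , 0.        , 0.        ]), 'origin': array([ 385.13238525,  -62.17497152, 1178.06545457]), 'attitude': array([-2.11750684,  2.16310174, -0.11505159])}
wrist {'fx': 319.75167504966936, 'fy': 319.75167504966936, 'cx': 280.6321983248236, 'cy': 208.4157839109616, 'dist': array([0.02353906, 0.        , 0.        , 0.        , 0.        ]), 'T_tool_cam': array([[-2.94815634e-05, -9.53935285e-01, -3.00012453e-01,
         8.40532027e+01],
       [ 9.99999559e-01,  2.53581487e-04, -9.04568710e-04,
        -8.48187995e-01],
       [ 9.38977614e-04, -3.00012348e-01,  9.53934856e-01,
         2.06116399e+01],
       [ 0.00000000e+00,  0.00000000e+00,  0.00000000e+00,
         1.00000000e+00]])}
```

View pics/top0.png

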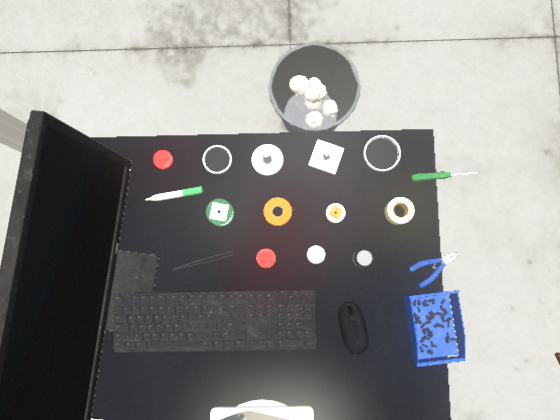

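View pics/scene0.png

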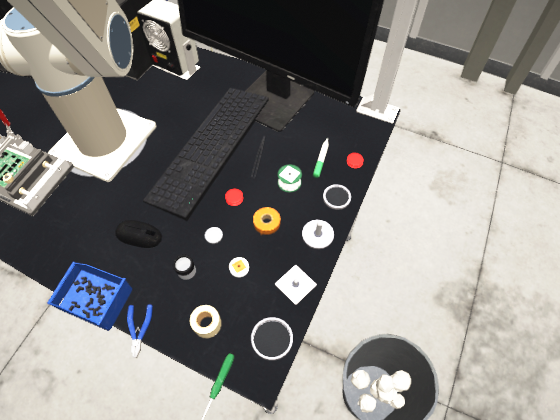

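```bash
cat > h.py <<'E'
from workcell import ctrl
import cv2, numpy as np
from scipy.spatial.transform import Rotation as R
def cam(n):
    i=ctrl.camera_info(n); K=np.array([[i['fx'],0,i['cx']],[0,i['fy'],i['cy']],[0,0,1]])
    if n=='wrist':
        o=ctrl.get_obs(); Rt=R.from_rotvec(o['orientation']).as_matrix(); T=i['T_tool_cam']
        return K,i['dist'],o['ee_pos']+Rt@T[:3,3],Rt@T[:3,:3]
    return K,i['dist'],np.array(i['origin']),R.from_rotvec(i['attitude']).as_matrix()
def ray(c,uv,z):
    K,d,o,A=c
    p=cv2.undistortPoints(np.array(uv,float).reshape(-1,1,2),K,d)[:,0]
    v=np.c_[p,np.ones(len(p))]@A.T
    return o+v*((z-o[2])/v[:,2])[:,None]
def proj(c,P):
    K,d,o,A=c
    return cv2.projectPoints((np.atleast_2d(P)-o)@A,np.zeros(3),np.zeros(3),K,d)[0][:,0]
E
python3 - <<'E'
from h import *
H=dict(solder_spool=36,wick_spool=11,narrow_tape=20,wide_tape=38,tall_post=8,short_post=8,deep_cup=13,small_saucer=9,loupe=40,steel_disc=5)
for n in ('top','scene'):
    im=ctrl.get_image(n);c=cam(n)
    for t,h in H.items():
        a=ctrl.landmark_of(t,n)[:2]; b=ctrl.look_for(t,n)[:2]
        print(n,t,[(round(x['p'],2),np.round(x['uv']),np.round(ray(c,x['uv'],0)[0,:2],1)) for x in a],[(round(x['p'],2),np.round(x['bbox'])) for x in b])
    if n=='top':
        cv2.imwrite('pics/c1.png',cv2.resize(im[130:280,130:450,::-1],None,fx=2.5,fy=2.5,interpolation=cv2.INTER_CUBIC))
print(ctrl.get_obs()['t'])
E
```

```text
top solder_spool [(0.6, array([220., 214.]), array([523.6,  85.3]))] [(0.66, array([207., 199., 237., 228.]))]
top wick_spool [(0.75, array([267., 258.]), array([421.2, -16.9])), (0.54, array([332., 212.]), array([ 521.3, -166.2]))] [(0.8, array([324., 203., 344., 226.])), (0.64, array([151., 152., 168., 166.]))]
top narrow_tape [(0.63, array([280., 212.]), array([524.8, -50. ]))] [(0.82, array([264., 198., 289., 227.])), (0.62, array([383., 198., 416., 224.]))]
top wide_tape [(0.68, array([396., 210.]), array([ 522.1, -306.4]))] [(0.65, array([384., 198., 417., 223.])), (0.22, array([262., 197., 290., 227.]))]
top tall_post [(0.88, array([266., 157.]), array([650.5, -19.4])), (0.56, array([314., 255.]), array([ 427.3, -121.6]))] [(0.74, array([250., 144., 283., 175.]))]
top short_post [(0.96, array([327., 157.]), array([ 646.9, -157.2]))] [(0.59, array([311., 143., 343., 172.]))]
top deep_cup [(0.65, array([380., 153.]), array([ 654. , -279.2]))] [(0.69, array([361., 136., 397., 169.]))]
top small_saucer [(0.87, array([217., 161.]), array([643.7,  91.4]))] [(0.62, array([200., 145.,
[... 1124 characters left out ...]
ene short_post [(0.63, array([291., 287.]), array([ 643. , -163.6]))] [(0.83, array([276., 270., 316., 303.]))]
scene deep_cup [(0.84, array([272., 340.]), array([ 656. , -281.3])), (0.57, array([290., 284.]), array([ 638.7, -156.6]))] [(0.87, array([252., 319., 294., 359.])), (0.43, array([255., 206., 283., 232.]))]
scene small_saucer [(0.57, array([336., 198.]), array([648.8,  91.5]))] [(0.66, array([324., 187., 348., 211.]))]
scene loupe [(0.57, array([188., 270.]), array([ 421.8, -225.1]))] [(0.61, array([173., 257., 196., 282.]))]
scene steel_disc [(0.7, array([215., 236.]), array([ 433.9, -123.9]))] [(0.61, array([256., 207., 280., 234.])), (0.51, array([208., 228., 223., 243.]))]
2.25
```

View pics/c1.png

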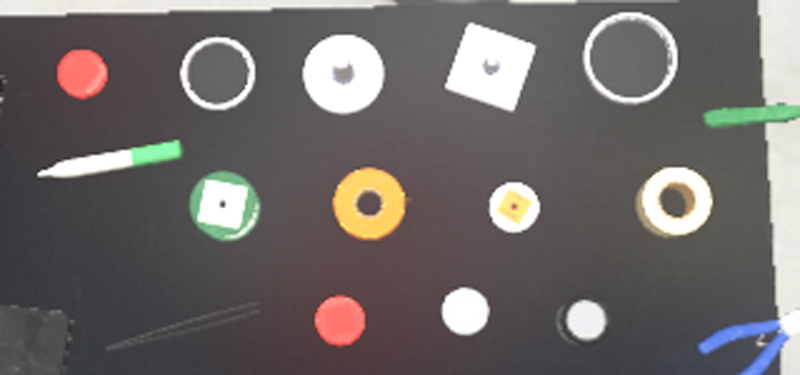

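```bash
cat > fit.py <<'E'
from h import *
from scipy.optimize import minimize
# name: (r, z0, z1, guess)
T=dict(solder_spool=(29,0,36,(524,85)),wick_spool=(21,0,11,(523,-169)),narrow_tape=(31,0,20,(523,-45)),wide_tape=(29,0,38,(523,-309)),
 tall_post=(36,0,8,(647,-19)),deep_cup=(41,0,13,(654,-280)),small_saucer=(33,0,9,(646,91)),short_post=('sq',0,8,(645,-160)))
a=np.linspace(0,2*np.pi,72)[:-1]
def pts(r,z0,z1,p):
    if r=='sq':
        q=np.array([[32,32],[32,-32],[-32,-32],[-32,32]]);c,s=np.cos(p[2]),np.sin(p[2]); q=q@np.array([[c,s],[-s,c]])
    else: q=r*np.c_[np.cos(a),np.sin(a)]
    q=q+np.array(p[:2])
    return np.vstack([np.c_[q,np.full(len(q),z)] for z in (z0,z1)])
def mask(im): return cv2.GaussianBlur((im.max(2)>75).astype(np.float32),(3,3),0)
def fit(name,cs,ms,g=None):
    r,z0,z1,g0=T[name]; g=list(g0 if g is None else g)
    if r=='sq': g.append(0.35)
    def cost(p):
        t=0
        for c,m in zip(cs,ms):
            uv=proj(c,pts(r,z0,z1,p)); h=cv2.convexHull(uv.astype(np.float32))
            x0,y0=(uv.mean(0)-45).astype(int); x0=max(x0,0);y0=max(y0,0)
            S=4; b=np.zeros((90*S,90*S),np.float32)
            cv2.fillPoly(b,[np.round(((h-[x0,y0])+.5)*S).astype(np.int32)],1)
            b=cv2.resize(b,(90,90),interpolation=cv2.INTER_AREA); mm=m[y0:y0+90,x0:x0+90]; b=b[:mm.shape[0],:mm.shape[1]]
            w=cv2.dilate((b>0).astype(np.uint8),np.ones((5,5)))
            t+=(np.abs(mm-b)*w).sum()
        return t
    best=None
    for dx in (-5,0,5):
        for dy in (-5,0,5):
            s=np.array(g,float);s[0]+=dx;s[1]+=dy
            sim=np.vstack([s]+[s+e for e in np.eye(len(s))*([4,4,.15][:len(s)])])
            o=minimize(cost,s,method='Nelder-Mead',options=dict(initial_simplex=sim,xatol=.1,fatol=.05))
            if best is None or o.fun<best.fun: best=o
    return best.x,best.fun
E
python3 - <<'E'
from fit import *
C={n:cam(n) for n in('top','scene')}
I={n:cv2.imread(f'pics/{n}0.png') for n in C}
M={n:mask(I[n]) for n in C}
for k in T:
    for ns in (['top'],['scene'],['top','scene']):
        x,f=fit(k,[C[n] for n in ns],[M[n] for n in ns]); print(k,ns,np.round(x,2),round(f,1))
    for n in C:
        r,z0,z1,_=T[k]
        cv2.polylines(I[n],[np.round(cv2.convexHull(proj(C[n],pts(r,z0,z1,x)).astype(np.float32))).astype(int)],True,(255,0,255),1)
cv2.imwrite('pics/f1.png',np.vstack([cv2.resize(I['top'][130:240,130:450],None,fx=2,fy=2),cv2.resize(I['scene'][150:370,160:480],None,fx=2,fy=2)])[:,:])
E
```

```text
solder_spool ['top'] [504.38 100.96] 237.1
solder_spool ['scene'] [524.75  85.74] 33.6
solder_spool ['top', 'scene'] [526.08  85.59] 320.2
wick_spool ['top'] [ 515.02 -159.09] 200.4
wick_spool ['scene'] [ 520.   -170.71] 41.8
wick_spool ['top', 'scene'] [ 519.63 -170.38] 243.8
narrow_tape ['top'] [532.1  -48.02] 284.4
narrow_tape ['scene'] [525.06 -42.02] 57.3
narrow_tape ['top', 'scene'] [525.21 -42.33] 344.2
wide_tape ['top'] [ 533.99 -297.99] 291.8
wide_tape ['scene'] [ 519.34 -308.45] 120.1
wide_tape ['top', 'scene'] [ 519.62 -308.53] 416.2
tall_post ['top'] [655.88 -23.04] 313.3
tall_post ['scene'] [645.19 -20.39] 39.6
tall_post ['top', 'scene'] [644.63 -20.64] 354.4
deep_cup ['top'] [ 661.16 -286.52] 362.5
deep_cup ['scene'] [ 652.45 -278.7 ] 865.5
deep_cup ['top', 'scene'] [ 652.26 -279.31] 1233.6
small_saucer ['top'] [658.1   88.87] 293.0
small_saucer ['scene'] [647.92  93.69] 148.0
small_saucer ['top', 'scene'] [648.95  93.42] 444.1
short_post ['top'] [ 6.4926e+02 -1.5276e+02 -3.0000e-02] 255.3
short_post ['scene'] [ 6.4840e+02 -1.5336e+02 -3.7000e-01] 42.7
short_post ['top', 'scene'] [ 6.4816e+02 -1.5340e+02 -3.5000e-01] 402.4
```

```bash
python3 -c "
import cv2;i=cv2.imread('pics/f1.png');print(i.shape);cv2.imwrite('pics/f1b.png',i[:600])"
```

```text
(660, 640, 3)
```

View pics/f1b.png

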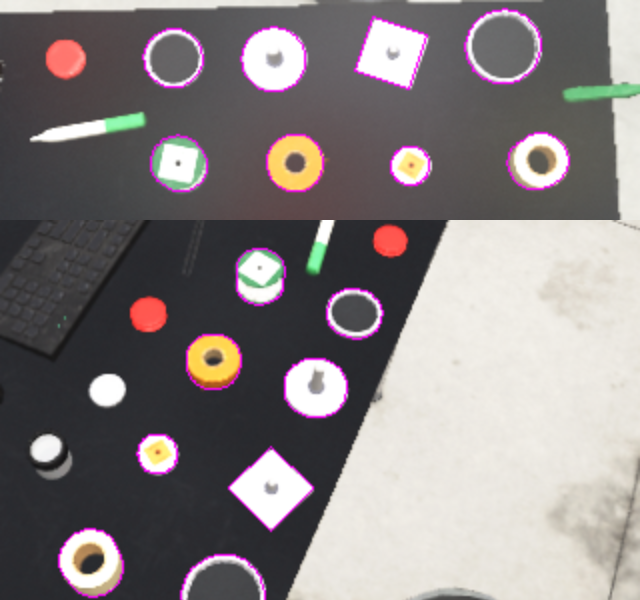

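```bash
python3 - <<'E'
from fit import *
C={n:cam(n) for n in('top','scene')}
I={n:cv2.imread(f'pics/{n}0.png') for n in C}
th={'top':125,'scene':95}
M={}
for n in C:
    m=(I[n].max(2)>th[n]).astype(np.uint8)
    cn,_=cv2.findContours(m,cv2.RETR_EXTERNAL,cv2.CHAIN_APPROX_NONE)
    for c in cn:
        if 80<cv2.contourArea(c)<3000: cv2.drawContours(m,[c],-1,1,-1)
    M[n]=cv2.GaussianBlur(m.astype(np.float32),(3,3),0)
for k in T:
    print(k,[ (np.round(x,1),round(f)) for ns in (['top'],['scene']) for x,f in [fit(k,[C[n] for n in ns],[M[n] for n in ns])]])
c=C['top']
# red ones etc
print(ray(c,[[163,159],[266,258],[120,160],[108,140],[130,163],[434,132]],0).round())
E
```

```text
solder_spool [(array([525.3,  84.8]), 33), (array([524.8,  85.5]), 29)]
wick_spool [(array([ 519.9, -171.7]), 32), (array([ 520.3, -170.6]), 36)]
narrow_tape [(array([525.1, -42.7]), 43), (array([524.8, -41.4]), 38)]
wide_tape [(array([ 519.9, -309.5]), 38), (array([ 519.3, -308.3]), 38)]
tall_post [(array([645.1, -22.1]), 41), (array([645.3, -20.3]), 36)]
deep_cup [(array([ 652.7, -280.3]), 45), (array([ 652.4, -278.7]), 55)]
small_saucer [(array([648.5,  92.7]), 36), (array([648.3,  93.9]), 36)]
short_post [(array([ 6.481e+02, -1.545e+02, -4.000e-01]), 49), (array([ 648.3, -153.5,    1.2]), 42)]
[[ 652.  216.    0.]
 [ 422.  -16.    0.]
 [ 652.  315.    0.]
 [ 700.  344.    0.]
 [ 645.  292.    0.]
 [ 699. -402.    0.]]
```

jog_arm([
  [[0,0,0,0,0,5.98,-1],[0,0,0,0,0,5.98,-1],[0,0,0,0,0,5.98,-1],[0,0,0,0,0,5.98,-1],[0.022,-0.022,0.01,0,0,0,-1],[0.022,-0.022,0.01,0,0,0,-1],[0.022,-0.022,0.01,0,0,0,-1],[0.022,-0.022,0.01,0,0,0,-1],[0.022,-0.022,0.01,0,0,0,-1],[0.022,-0.022,0.01,0,0,0,-1],[0.022,-0.022,0.01,0,0,0,-1],[0.022,-0.022,0.01,0,0,0,-1],[0.022,-0.022,0.01,0,0,0,-1],[0.022,-0.022,0.01,0,0,0,-1],[0.022,-0.022,0.01,0,0,0,-1],[0.022,-0.02,0.01,0,0,0,-1],[0,0,0,0,0,0,-1],[0,0,0,0,0,0,-1]],
])

```text
t: 3.75
ee_pos: [518.3, -308.0, 284.1]
orientation: [-3.141, -0.005, 0.002]
ft_force: [-0.3, 0.4, -0.4]
width: 87.8
```

```bash
python3 - <<'E'
from fit import *
c=cam('wrist'); im=ctrl.get_image('wrist')[:,:,::-1].copy()
for k,p in dict(wide_tape=(519.5,-309),deep_cup=(652.5,-279.5),short_post=(648.2,-154,-.37),wick_spool=(520,-171)).items():
    r,z0,z1,_=T[k]
    try: cv2.polylines(im,[np.round(cv2.convexHull(proj(c,pts(r,z0,z1,p)).astype(np.float32))).astype(int)],True,(255,0,255),1)
    except Exception as e: print(e)
cv2.imwrite('pics/w1.png',im); print(ctrl.get_obs()['ee_pos'])
E
```

```text
[ 517.63114593 -308.8833711   284.53660375]
```

View pics/w1.png

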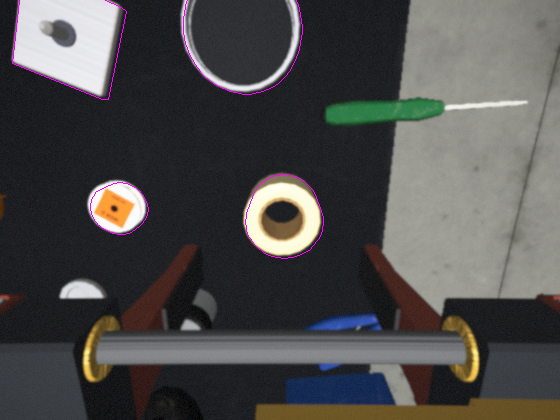

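jog_arm([
  [[0.002,0,0.022,0,0,0,-1],[0,0,0.022,0,0,0,-1],[0,0,0.022,0,0,0,-1],[0,0,0.022,0,0,0,-1],[0,0,0,0,0,0,-1],[0,0,0,0,0,0,1],[0,0,0,0,0,0,1],[0,0,0,0,0,0,1],[0,0,0,0,0,0,1],[0,0,0,0,0,0,1],[0,0,0,0,0,0,1]],
])

```text
t: 4.72
ee_pos: [519.9, -309.4, 197.9]
orientation: [3.141, 0.0, 0.002]
ft_force: [-0.8, 0.2, 6.8]
width: 57.4
```

jog_arm([
  [[0,0,-0.02,0,0,0,1],[0,0,-0.024,0,0,0,1],[0,0,-0.025,0,0,0,1],[0,0,-0.024,0,0,0,1],[0.0105,-0.024,0,0,0,0,1],[0.0105,-0.024,0,0,0,0,1],[0.0105,-0.024,0,0,0,0,1],[0.0105,-0.024,0,0,0,0,1],[0.0105,-0.024,0,0,0,0,1],[0.0105,-0.024,0,0,0,0,1],[0.0105,-0.024,0,0,0,0,1],[0.0105,-0.024,0,0,0,0,1],[0.0105,-0.024,0,0,0,0,1],[0.0105,-0.024,0,0,0,0,1],[0.0105,-0.024,0,0,0,0,1],[0.0105,-0.024,0,0,0,0,1],[0,0,0,0,0,0,1],[0,0,0,0,0,0,1]],
])

```text
t: 6.22
ee_pos: [645.6, -19.8, 289.7]
orientation: [3.141, 0.005, -0.0]
ft_force: [-0.4, -1.0, -0.6]
width: 57.5
```

```bash
python3 - <<'E'
from h import *
print(ctrl.get_obs()['ee_pos'],ctrl.get_obs()['ft_force'])
for n in('wrist','scene'):
  im=ctrl.get_image(n)[:,:,::-1]; cv2.imwrite(f'pics/{n}2.png',im)
E
```

```text
[645.55705461 -19.78063266 289.68914579] [-0.42249368 -0.97677761 -0.5516522 ]
```

View pics/wrist2.png

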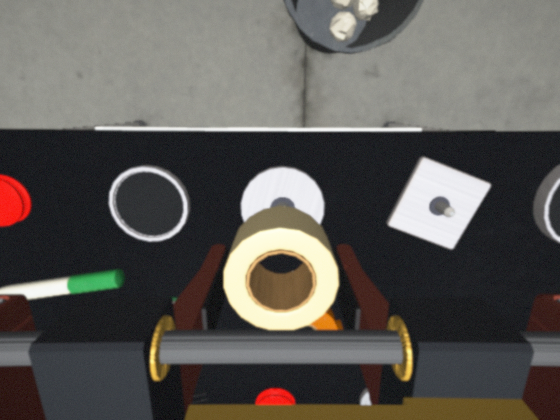

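View pics/scene2.png

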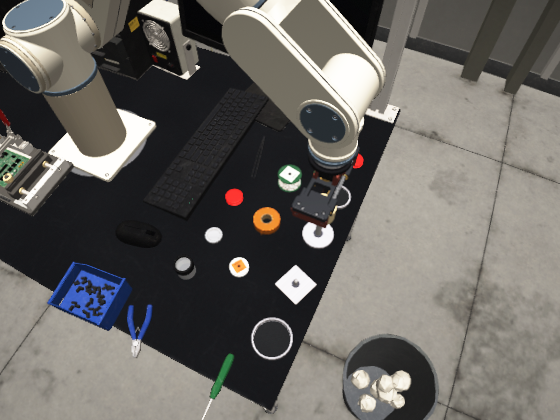

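jog_arm([
  [[0,0,0.02,0,0,0,1],[0,0,0.02,0,0,0,1],[0,0,0.02,0,0,0,1],[0,0,0.012,0,0,0,1],[0,0,0.011,0,0,0,1],[0,0,0,0,0,0,1]],
])

```text
t: 6.82
ee_pos: [645.1, -22.0, 205.3]
orientation: [3.142, -0.001, -0.002]
ft_force: [-0.0, -0.0, -1.9]
width: 57.0
```

jog_arm([
  [[0,0,0,0,0,0,-0.5],[0,0,0,0,0,0,-1],[0,0,0,0,0,0,-1],[0,0,0,0,0,0,-1],[0,0,0,0,0,0,-1],[0,0,-0.015,0,0,0,-1],[0,0,-0.025,0,0,0,-1],[0,0,-0.025,0,0,0,-1],[0,0,-0.019,0,0,0,-1],[-0.0241,0.0042,0,0,0,0,-1],[-0.0241,0.0042,0,0,0,0,-1],[-0.0241,0.0042,0,0,0,0,-1],[-0.0241,0.0042,0,0,0,0,-1],[-0.0241,0.0042,0,0,0,0,-1],[0,0,0,0,0,0,-1],[0,0,0,0,0,0,-1]],
])

```text
t: 8.15
ee_pos: [524.4, -42.3, 291.9]
orientation: [3.142, -0.0, 0.002]
ft_force: [-0.0, -1.0, 1.2]
width: 87.9
```

```bash
python3 - <<'E'
from fit import *
c=cam('wrist'); im=ctrl.get_image('wrist')[:,:,::-1].copy()
print(ctrl.get_obs()['ee_pos'])
T['wt2']=(29,8,46,0)
for k,p in dict(wt2=(645.2,-21.2),narrow_tape=(525,-42),short_post=(648.2,-154,-.37),wick_spool=(520,-171)).items():
    r,z0,z1,_=T[k]
    cv2.polylines(im,[np.round(cv2.convexHull(proj(c,pts(r,z0,z1,p)).astype(np.float32))).astype(int)],True,(255,0,255),1)
cv2.imwrite('pics/w3.png',im)
E
```

```text
[525.52649804 -42.20086832 291.95919714]
```

View pics/w3.png

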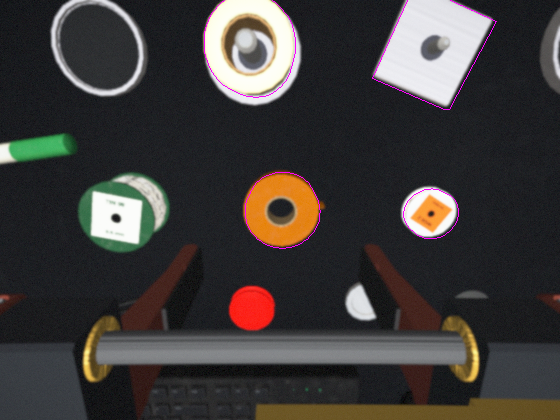

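jog_arm([
  [[0,0,0.025,0,0,0,-1],[0,0,0.025,0,0,0,-1],[0,0,0.025,0,0,0,-1],[0,0,0.017,0,0,0,-1],[0,0,0.01,0,0,0,-1],[0,0,0,0,0,0,-1],[0,0,0,0,0,0,1],[0,0,0,0,0,0,1],[0,0,0,0,0,0,1],[0,0,0,0,0,0,1],[0,0,0,0,0,0,1],[0,0,0,0,0,0,1]],
])

```text
t: 9.2
ee_pos: [525.4, -42.2, 189.7]
orientation: [3.141, 0.0, 0.003]
ft_force: [-0.3, 0.4, 7.5]
width: 62.2
```

jog_arm([
  [[0,0,-0.015,0,0,0,1],[0,0,-0.02,0,0,0,1],[0,0,-0.025,0,0,0,1],[0,0,-0.02,0,0,0,1],[0.0205,0.0186,0,0,0,0,1],[0.0205,0.0186,0,0,0,0,1],[0.0205,0.0186,0,0,0,0,1],[0.0205,0.0186,0,0,0,0,1],[0.0205,0.0186,0,0,0,0,1],[0.0205,0.0186,0,0,0,0,1],[0,0,0,0,0,0,1],[0,0,0,0,0,0,1]],
])

```text
t: 10.2
ee_pos: [648.2, -154.5, 268.6]
orientation: [-3.142, 0.002, -0.0]
ft_force: [-0.5, -0.0, -0.4]
width: 62.4
```

```bash
python3 - <<'E'
from h import *
c=cam('wrist');print(ctrl.get_obs()['ee_pos'])
im=ctrl.get_image('wrist')[:,:,::-1].copy()
# ring at held height, and post line
a=np.linspace(0,6.3,60)
for r,z in((31,100),(31,80),(14,100)):
    P=np.c_[648.2+r*np.cos(a),-154+r*np.sin(a),np.full(60,z)]
    cv2.polylines(im,[np.round(proj(c,P)).astype(int)],True,(255,0,255),1)
cv2.imwrite('pics/w4.png',im)
E
```

```text
[ 648.23854561 -154.51930165  268.55334664]
```

View pics/w4.png

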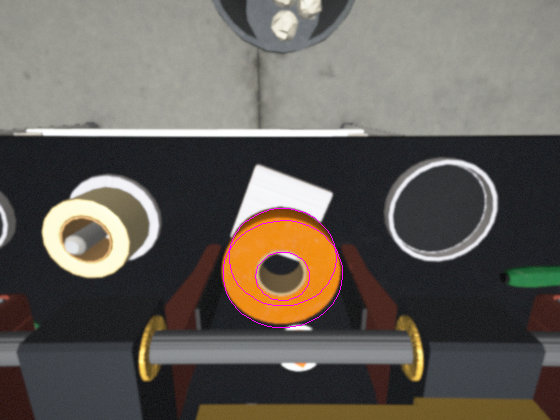

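jog_arm([
  [[0,0,0.02,0,0,0,1],[0,0,0.02,0,0,0,1],[0,0,0.015,0,0,0,1],[0,0,0.01,0,0,0,1],[0,0,0.006,0,0,0,1],[0,0,0,0,0,0,1]],
])

```text
t: 10.75
ee_pos: [647.5, -153.1, 197.2]
orientation: [-3.141, -0.001, 0.002]
ft_force: [0.7, 0.2, -0.5]
width: 62.9
```

jog_arm([
  [[0,0,0,0,0,0,-0.5],[0,0,0,0,0,0,-1],[0,0,0,0,0,0,-1],[0,0,0,0,0,0,-1],[0,0,-0.015,0,0,0,-1],[0,0,-0.026,0,0,0,-1],[0,0,-0.026,0,0,0,-1],[0,0,-0.026,0,0,0,-1],[-0.0123,-0.0239,0,0,0,0,-1],[-0.0123,-0.0239,0,0,0,0,-1],[-0.0123,-0.0239,0,0,0,0,-1],[-0.0123,-0.0239,0,0,0,0,-1],[-0.0123,-0.0239,0,0,0,0,-1],[-0.0123,-0.0239,0,0,0,0,-1],[-0.0123,-0.0239,0,0,0,0,-1],[-0.0123,-0.0239,0,0,0,0,-1],[-0.0123,-0.0239,0,0,0,0,-1],[-0.0123,-0.0239,0,0,0,0,-1],[0,0,0,0,0,0,-1],[0,0,0,0,0,0,-1]],
])

```text
t: 12.42
ee_pos: [524.6, 86.2, 291.8]
orientation: [-3.142, -0.004, -0.002]
ft_force: [-0.5, -0.5, 0.2]
width: 87.5
```

```bash
python3 - <<'E'
from fit import *
c=cam('wrist'); im=ctrl.get_image('wrist')[:,:,::-1].copy()
sc=ctrl.get_image('scene')[:,:,::-1].copy(); cs=cam('scene')
print(ctrl.get_obs()['ee_pos'])
T['nt2']=(31,8,28,0);T['wt2']=(29,8,46,0)
for k,p in dict(nt2=(648.2,-154),wt2=(645.2,-21.2),solder_spool=(525,85.2),wick_spool=(520,-171)).items():
    r,z0,z1,_=T[k]
    for i,cc in ((im,c),(sc,cs)):
        cv2.polylines(i,[np.round(cv2.convexHull(proj(cc,pts(r,z0,z1,p)).astype(np.float32))).astype(int)],True,(255,0,255),1)
cv2.imwrite('pics/w5.png',im);cv2.imwrite('pics/s5.png',cv2.resize(sc[150:370,160:420],None,fx=2.5,fy=2.5))
E
```

```text
[525.44488603  84.9682188  291.56092277]
```

View pics/w5.png

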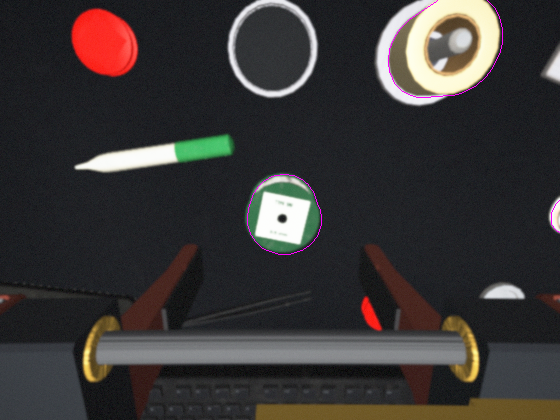

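View pics/s5.png

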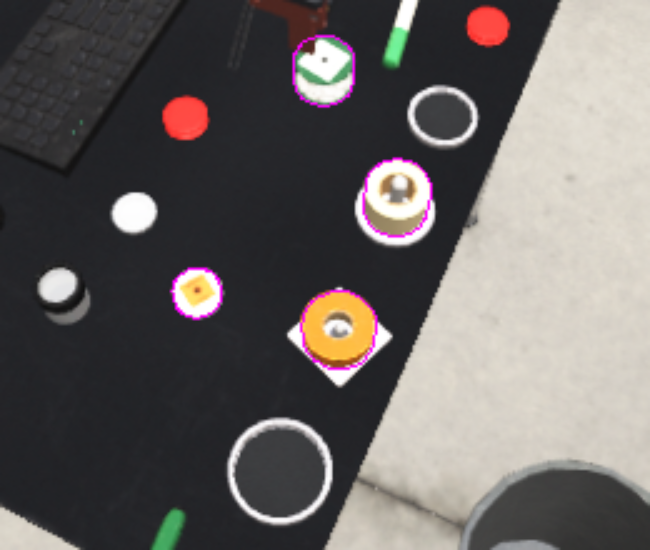

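jog_arm([
  [[0,0,0.025,0,0,0,-1],[0,0,0.025,0,0,0,-1],[0,0,0.025,0,0,0,-1],[0,0,0.019,0,0,0,-1],[0,0,0,0,0,0,-1],[0,0,0,0,0,0,1],[0,0,0,0,0,0,1],[0,0,0,0,0,0,1],[0,0,0,0,0,0,1],[0,0,0,0,0,0,1],[0,0,0,0,0,0,1],[0,0,0,0,0,0,1]],
])

```text
t: 13.52
ee_pos: [525.4, 85.3, 197.7]
orientation: [-3.142, -0.001, -0.003]
ft_force: [-0.7, -1.2, 7.6]
width: 57.5
```

jog_arm([
  [[0,0,-0.018,0,0,0,1],[0,0,-0.026,0,0,0,1],[0,0,-0.026,0,0,0,1],[0,0,-0.024,0,0,0,1],[0.0085,0.0243,0,0,0,0,1],[0.0085,0.0243,0,0,0,0,1],[0.0085,0.0243,0,0,0,0,1],[0.0085,0.0243,0,0,0,0,1],[0.0085,0.0243,0,0,0,0,1],[0.0085,0.0243,0,0,0,0,1],[0.0085,0.0243,0,0,0,0,1],[0.0085,0.0243,0,0,0,0,1],[0.0085,0.0243,0,0,0,0,1],[0.0085,0.0243,0,0,0,0,1],[0.0085,0.0243,0,0,0,0,1],[0.0085,0.0243,0,0,0,0,1],[0.0085,0.0243,0,0,0,0,1],[0.0085,0.0243,0,0,0,0,1],[0.0085,0.0243,0,0,0,0,1],[0,0,0,0,0,0,1]],
])

```text
t: 15.18
ee_pos: [653.2, -283.1, 290.7]
orientation: [3.14, -0.003, 0.003]
ft_force: [0.8, 0.6, -2.4]
width: 57.4
```

```bash
python3 - <<'E'
from h import *
c=cam('wrist');print(ctrl.get_obs()['ee_pos'])
im=ctrl.get_image('wrist')[:,:,::-1].copy()
a=np.linspace(0,6.3,60)
for r,z in((29,130),(29,94)):
    P=np.c_[652.5+r*np.cos(a),-279.5+r*np.sin(a),np.full(60,z)]
    cv2.polylines(im,[np.round(proj(c,P)).astype(int)],True,(255,0,255),1)
cv2.imwrite('pics/w6.png',im)
E
```

```text
[ 653.22106179 -283.10996852  290.68079219]
```

View pics/w6.png

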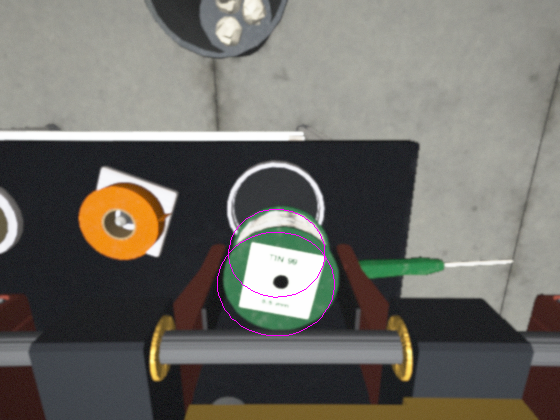

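jog_arm([
  [[0,0,0,0,0,0,1],[0,0,0.02,0,0,0,1],[0,0,0.024,0,0,0,1],[0,0,0.02,0,0,0,1],[0,0,0.015,0,0,0,1],[0,0,0.01,0,0,0,1],[0,0,0,0,0,0,1]],
])

```text
t: 15.82
ee_pos: [652.4, -278.0, 200.7]
orientation: [-3.14, -0.002, 0.002]
ft_force: [-0.5, -0.9, -2.2]
width: 57.1
```

jog_arm([
  [[0,0,0,0,0,0,-0.5],[0,0,0,0,0,0,-1],[0,0,0,0,0,0,-1],[0,0,0,0,0,0,-1],[0,0,-0.015,0,0,0,-1],[0,0,-0.025,0,0,0,-1],[0,0,-0.025,0,0,0,-1],[0,0,-0.024,0,0,0,-1],[-0.0221,-0.018,0,0,0,0,-1],[-0.0221,-0.018,0,0,0,0,-1],[-0.0221,-0.018,0,0,0,0,-1],[-0.0221,-0.018,0,0,0,0,-1],[-0.0221,-0.018,0,0,0,0,-1],[-0.0221,-0.018,0,0,0,0,-1],[0,0,0,0,0,0,-1],[0,0,0,0,0,0,-1]],
])

```text
t: 17.15
ee_pos: [519.4, -170.7, 292.1]
orientation: [3.141, 0.002, 0.002]
ft_force: [-1.0, -1.0, -0.7]
width: 87.5
```

```bash
python3 - <<'E'
from fit import *
c=cam('wrist'); im=ctrl.get_image('wrist')[:,:,::-1].copy()
print(ctrl.get_obs()['ee_pos'])
cv2.imwrite('pics/w7c.png',cv2.resize(im[130:290,180:400],None,fx=3,fy=3))
T['ss2']=(29,4,40,0)
for k,p in dict(ss2=(652.5,-279.5),wick_spool=(520,-171)).items():
    r,z0,z1,_=T[k]
    cv2.polylines(im,[np.round(cv2.convexHull(proj(c,pts(r,z0,z1,p)).astype(np.float32))).astype(int)],True,(255,0,255),1)
cv2.imwrite('pics/w7.png',im)
E
```

```text
[ 520.43459402 -171.34337294  292.12108196]
```

View pics/w7.png

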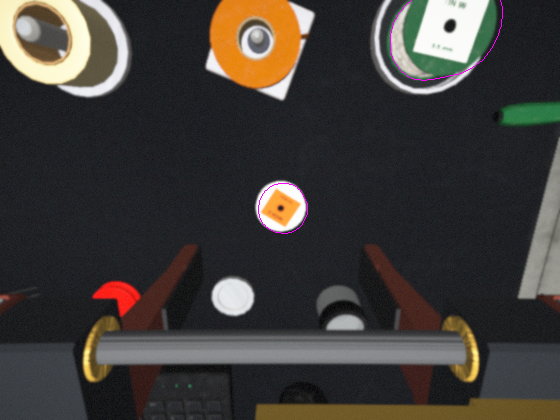

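View pics/w7c.png

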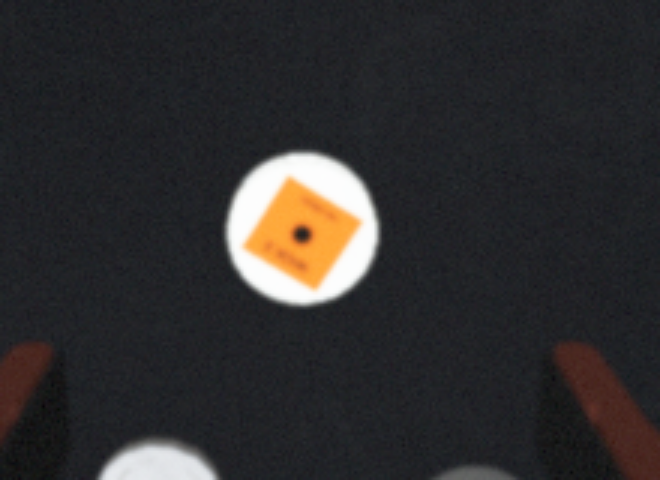

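jog_arm([
  [[0,0,0.025,0,0,0,-1],[0,0,0.025,0,0,0,-1],[0,0,0.025,0,0,0,-1],[0,0,0.018,0,0,0,-1],[0,0,0.01,0,0,0,-1],[0,0,0,0,0,0,-1],[0,0,0,0,0,0,-1]],
])

```text
t: 17.78
ee_pos: [520.6, -171.7, 187.8]
orientation: [3.141, -0.0, 0.001]
ft_force: [-0.8, 0.8, 0.5]
width: 88.0
```

jog_arm([
  [[0,0,0,0,0,0,1],[0,0,0,0,0,0,1],[0,0,0,0,0,0,1],[0,0,0,0,0,0,1],[0,0,0,0,0,0,1],[0,0,0,0,0,0,1],[0,0,0,0,0,0,1],[0,0,0,0,0,0,1],[0,0,0,0,0,0,1]],
])

```text
t: 18.53
ee_pos: [520.0, -171.2, 187.8]
orientation: [3.142, 0.001, 0.0]
ft_force: [-0.5, 0.1, 2.9]
width: 40.9
```

jog_arm([
  [[0,0,-0.015,0,0,0,1],[0,0,-0.025,0,0,0,1],[0,0,-0.025,0,0,0,1],[0,0,-0.025,0,0,0,1],[0,0,-0.013,0,0,0,1],[0.0107,-0.022,0,0,0,0,1],[0.0107,-0.022,0,0,0,0,1],[0.0107,-0.022,0,0,0,0,1],[0.0107,-0.022,0,0,0,0,1],[0.0107,-0.022,0,0,0,0,1],[0.0107,-0.022,0,0,0,0,1],[0.0107,-0.022,0,0,0,0,1],[0.0107,-0.022,0,0,0,0,1],[0.0107,-0.022,0,0,0,0,1],[0.0107,-0.022,0,0,0,0,1],[0.0107,-0.022,0,0,0,0,1],[0.0107,-0.0226,0,0,0,0,1],[0,0,0,0,0,0,1],[0,0,0,0,0,0,1]],
])

```text
t: 20.12
ee_pos: [648.2, 94.5, 290.2]
orientation: [3.141, 0.004, -0.001]
ft_force: [0.1, -1.2, 0.2]
width: 40.8
```

```bash
python3 - <<'E'
from h import *
c=cam('wrist');print(ctrl.get_obs()['ee_pos'])
im=ctrl.get_image('wrist')[:,:,::-1].copy()
cv2.imwrite('pics/w8c.png',cv2.resize(im[150:360,160:420],None,fx=2.5,fy=2.5))
a=np.linspace(0,6.3,60)
for r,z,x,y in((21,114,648.4,93.3),(21,103,648.4,93.3),(33,9,648.4,93.3)):
    P=np.c_[x+r*np.cos(a),y+r*np.sin(a),np.full(60,z)]
    cv2.polylines(im,[np.round(proj(c,P)).astype(int)],True,(255,0,255),1)
cv2.imwrite('pics/w8.png',im)
E
```

```text
[648.22860004  94.48609793 290.24675409]
```

View pics/w8.png

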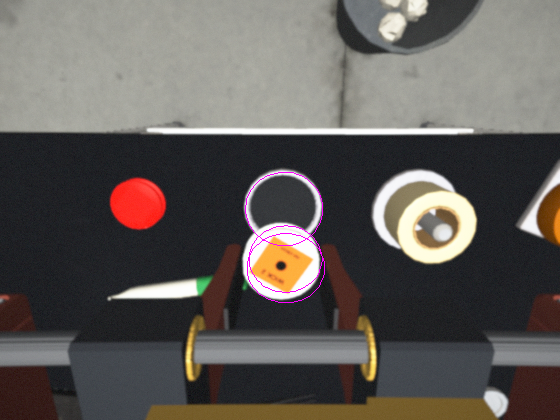

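View pics/w8c.png

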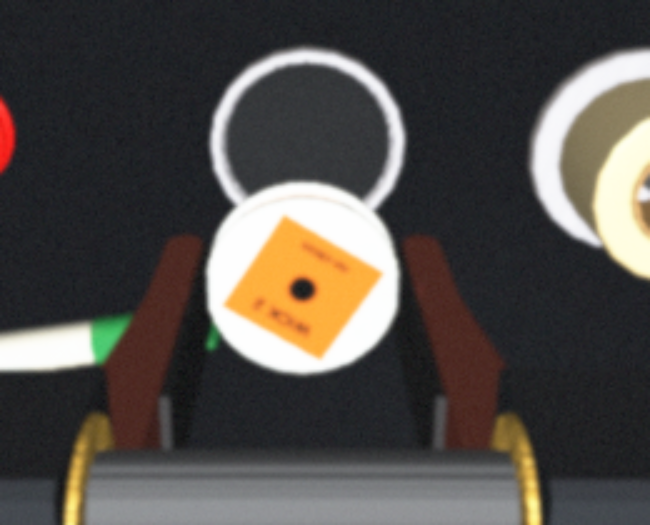

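jog_arm([
  [[0,0,0.02,0,0,0,1],[0,0,0.024,0,0,0,1],[0,0,0.024,0,0,0,1],[0,0,0.015,0,0,0,1],[0,0,0.008,0,0,0,1],[0,0,0.005,0,0,0,1],[0,0,0,0,0,0,1],[0,0,0,0,0,0,1]],
])

```text
t: 20.83
ee_pos: [648.6, 93.2, 195.4]
orientation: [-3.141, 0.0, -0.002]
ft_force: [1.0, -0.4, -0.4]
width: 40.9
```

jog_arm([
  [[0,0,0.0005,0,0,0,1],[0,0,0,0,0,0,-0.3],[0,0,0,0,0,0,-0.7],[0,0,0,0,0,0,-1],[0,0,0,0,0,0,-1],[0,0,0,0,0,0,-1],[0,0,-0.01,0,0,0,-1],[0,0,-0.02,0,0,0,-1],[0,0,-0.03,0,0,0,-1],[0,0,-0.03,0,0,0,-1],[-0.025,0,-0.02,0,0,0,-1],[-0.025,0,-0.02,0,0,0,-1],[-0.025,0,-0.02,0,0,0,-1],[-0.025,0,-0.01,0,0,0,-1],[-0.025,0,0,0,0,0,-1],[0,0,0,0,0,0,-1],[0,0,0,0,0,0,-1]],
])

```text
t: 22.25
ee_pos: [522.4, 93.4, 355.3]
orientation: [-3.141, -0.001, -0.002]
ft_force: [0.3, -0.9, 0.2]
width: 88.0
```

```bash
python3 - <<'E'
from fit import *
print(ctrl.get_obs()['ee_pos'])
T['nt2']=(31,8,28,0);T['wt2']=(29,8,46,0);T['ss2']=(29,4,40,0);T['wk2']=(21,6,17,0)
ims={}
for n in ('wrist','top','scene'):
    c=cam(n); im=ctrl.get_image(n)[:,:,::-1].copy()
    if n=='wrist': cv2.imwrite('pics/w9raw.png',im)
    for k,p in dict(nt2=(648.2,-154),wt2=(645.2,-21.2),ss2=(652.5,-279.5),wk2=(648.4,93.3)).items():
        r,z0,z1,_=T[k]
        cv2.polylines(im,[np.round(cv2.convexHull(proj(c,pts(r,z0,z1,p)).astype(np.float32))).astype(int)],True,(255,0,255),1)
    ims[n]=im
cv2.imwrite('pics/w9.png',ims['wrist'])
cv2.imwrite('pics/s9.png',cv2.resize(ims['scene'][130:370,160:440],None,fx=2.5,fy=2.5))
cv2.imwrite('pics/t9.png',cv2.resize(ims['top'][120:290,130:450],None,fx=2.5,fy=2.5))
E
```

```text
[522.43777486  93.40493656 355.25593939]
```

View pics/w9.png

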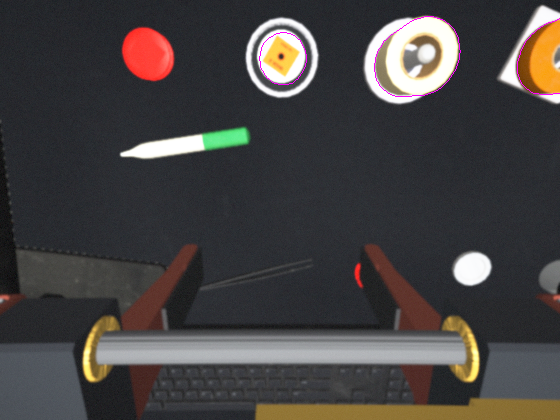

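View pics/s9.png

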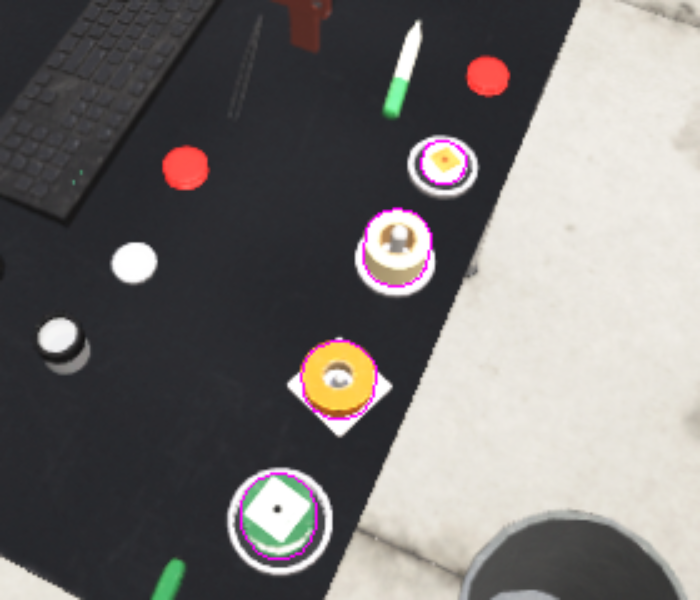

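View pics/t9.png

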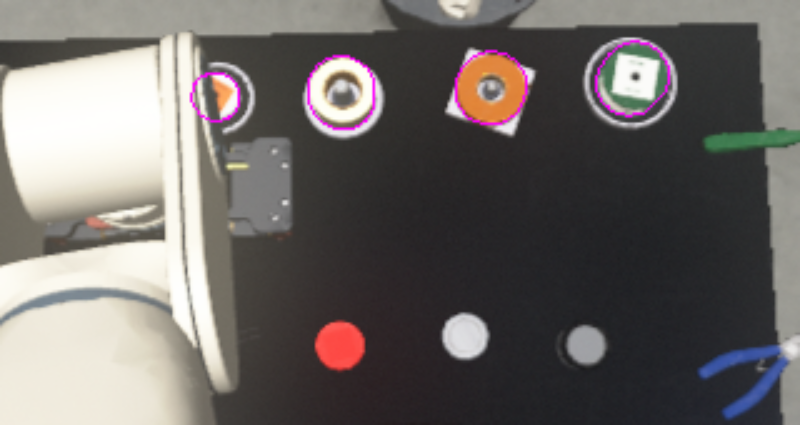

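```bash
python3 -c "
from workcell import ctrl
print(ctrl.close_job())"
```

```text
the job is handed in; nothing more can be done
None
```

All four rolls are on their holders, moved in the order you listed: wide tape on the tall post, narrow tape on the short post, solder spool in the deep cup, wick spool in the small saucer. I handed the job in at about 22.4 s.

- **Right wick spool:** I took the white spool with the copper label and left the two red look-alikes alone.
- **Final position:** In the last wrist and scene pictures each roll in view matches its expected seated outline to within a few pixels, flat and the same side up. The solder spool and wick spool both sit inside their rims.
- **Not touched:** The loupe and the steel disc are where they were.
- **Robot:** The gripper is open and clear of everything. The highest wrist force in the readings between moves was about 8 N.
- **Checks that were limited or disagreed:**
  - In the last top picture the arm partly hid the saucer, so the wick spool was confirmed only from the wrist and scene cameras.
  - The measured tool height read up to about 2 mm above the commanded height.
  - The wick spool was let go about 1 mm above the saucer floor.

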